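# Hold a stacked pair of horn feet at the bevel mark

## Robot

A 6-joint arm with a two-finger parallel gripper is mounted at the origin on a cart in front of the work surface, level with it; the furniture and walls round the work are solid. World frame = base frame: x ahead of the robot, y to its left, z up, the work surface at z = 0. Lengths are in m, angles in degrees, forces in N, time in s.
With the tool pointing down it reaches from about 0.4 to 0.825 m from the base axis. Payload 7 kg.
Tool frame: the origin (TCP) lies between the finger pads; the fingertips stand 19 mm ahead of it and the grasp point (between the pads) is the TCP; z points along the fingers, y is the line along which they close (so a half turn about z gives the same grasp; the last joint's range is limited). The gripper opens to 88 mm and grips with 3 to 60 N. Pads are 19 mm wide; open, the fingers measure 130 mm over their backs; the gripper's body (78 mm by 193 mm) begins 47 mm behind the grasp point.
Start: joints at [87.84, 20.546, 0.682, 0, -70.136, -16.507], TCP at [0.216, 0.639, 0.211] pointing down, gripper open.
Joint ranges: [-176.03, 176.03], [-82.01, 121.73], [-58.28, 71.71], [-173.87, 95.51], [-174.79, -0.11], [-173.66, 173.66]. Speed limits (degrees/s): [136.94, 136.94, 172.46, 180, 180, 180].

## Interface

Orientations are given as [roll, pitch, yaw] about the fixed x, y, z axes, in that order (R = Rz(yaw) Ry(pitch) Rx(roll)).
In Python, from plant import get_obs, snapshot, close_job, spot_in, spot_point gives the robot as it stands.
- The arm moves only by the tool play_rows, never from a script. Its argument "plan" is a list of rows, each a list of 6 numbers: the shift along the tool's x, y, z in cm, then the turn, a rotation vector about the tool's x, y, z in degrees. A call has 1 to 20 rows; each row shifts and turns the commanded pose from where the row before left it, along the tool's axes as they then stand; what a row does not reach is not made up. A row lasts 1/12 s, in which the tool goes at most 41.7 mm and 7.16 degrees, less where a joint would pass 70% of its speed; a pose out of reach is approached as far as the arm can. A call is refused whole if a number of a shift passes 4.17 or a number of a turn 7.16, either way. A call with a gripper value outside its range is refused whole. "grip" is the finger opening in cm, from 0 to 8.76, set as the call begins (left out, the last holds). The fingers move at their own pace and stop on an object; the grip force is fixed at half the most. Time passes only in rows, so rows that do not move let the fingers close. It gives the time, the measured TCP pose, the force, the opening and the grip force at its end, in the units of the state.
- get_obs(): the state, without advancing time (a new reading comes with each control period).
- snapshot(name): name is "side" or "top" or "wrist"; returns a dict with "frame" (420x560x3 uint8, red, green, blue), "fx", "fy", "cx", "cy" (pixels), "position" and "attitude" of the camera in the world. Camera axes: x right, y down, z forward; pixel columns grow to the right and rows downward; lengths in m; the calibration is good to about 2 mm. A picture is of the moment at which its call begins. There is no depth.
- close_job(): hands the job in; it is judged then, once.
Trained networks look in the newest picture that a camera, given by its name, has taken for a name from the list of things; names that differ only in an ending like _2 or _b are one class to them, and where a whole thing is asked for, a point or a joint stands for the part that bears it (a point fixed in the world has none). Each returns a list of dicts, best first, with "score" (0 to 1); they miss things now and then, are a little off and sometimes report something else, mostly with a low value. They report only what shows in the picture. A call takes as long as a camera call. They do not tell look-alikes from the thing itself.
- spot_in(camera, thing): "position" ([x, y, z] in m, in world coordinates, good to about 4 mm: the middle of the surface that is visible of it).
- spot_point(camera, thing): "position" ([x, y, z] in m, in world coordinates, good to about 4 mm: a listed point, or the origin of a listed thing).
The state is a dict: "clock": time; "joint_pos": joint angles; "qvel": joint speeds; "tau": joint torques, N m; "tool_pos": TCP position; "orientation": TCP orientation; "force": force on the tool from outside, world axes, zero at the start; "moment": the same for the moment, N m; "opening": finger opening in m; "gripper_force": force on a finger pad.
Only numpy, scipy, OpenCV 4.12 (cv2) and the standard library are available. Lean on these libraries where they do the work, as an engineer would, in place of code of your own. Each camera call takes 0.05 s, during which the arm holds its last target. There are 200 camera calls.

## Task

Two small oval horn cup feet of the same size are to be bevelled together on the tilting jig: lay the small foot from the bench squarely on top of the one already lying on the jig's flat hinged board, flush all round, and let go of it (the larger oval foot is not wanted). Then lift the board, which has a rod on its free edge for this, with the pair lying on it, until the board's needle points at the marker clip on the arc, without shifting the clip, and finish while still holding the board steady at that mark; it falls shut if let go. Leave the larger foot, the cup and the sanding block where they are.

Things in the scene. Friction and masses are not known exactly. Their poses are not given: they have to be found in the camera images.
- foot_top: the small oval horn foot on the bench, 47 (x) x 60 (y) x 12 mm (z), flat, about 20 g; origin at the centre of its underside, long axis along its y. A half turn about z looks the same. Starts in either of two places on the front planks (z = -1 mm) to the right of the jig, the larger foot in the other.
- foot_low: identical small oval horn foot, 47 (x) x 60 (y) x 12 mm, that starts lying loose on the hinged board near the hinge-side fence, its long axis (y) roughly along the hinge line; origin at the centre of its underside.
- foot_big: the larger oval horn foot, 62 x 80 x 12 mm, lying on the bench; a bystander. Origin at the centre of its underside.
- cup_by: oval bone cup with black foot, 53 x 75 x 111 mm tall, standing on the bench to the left of the jig; a bystander. Origin at the centre of its underside.
- block_by: cork and paper sanding block, 45 x 88 x 26 mm, on the bench to the left of the jig; a bystander. Origin at the centre of its underside.
- bevel_jig: fixed bevel jig; plywood base 170 (x) x 225 (y) x 16 mm; origin under the base, 5 mm above z = 0 (on the rear planks, 5 mm above the front planks). x along the hinge line, away from the robot; y from the hinge edge (right) to the free edge (left). Hinge line at y = -100, z = 25 mm. Aluminium arc of radius 145 to 165 mm about it at x = -92 mm, facing the robot, line every 5 degrees
- tilt_board (a joint): angle of the hinged board, rad: 0 flat, growing as its free edge rises, up to 0.9. Nearly frictionless; the 0.45 kg board falls shut if let go. 130 (along the hinge) x 172 x 10 mm; top 35 mm above z = 0 when flat. An 8 mm high fence runs along the hinge edge, its inner face 16 mm from the hinge line
- mark_clip (a joint): angle at which the marker clip sits on the arc, rad, on the same scale as the board's angle (equal values: the needle points at the clip). Between 0.20 and 0.42 at the start; it sits stiffly and must not be shifted.
- board_hinge (a point): point on the hinge line at the middle of the board's width; turns with the board: x along the hinge line, y along the board to its free edge, z out of its top face.
- lift_rod (a point): middle of the round steel lifting rod on the board's free edge: 12 mm thick, parallel to the hinge line, 104 mm free length between two 8 mm side arms, 215 mm from the hinge line and 20 mm above the board's mid-plane (50 mm above z = 0 when flat); 29 mm gap between rod and board edge. It can turn in a grip. Axes as board_hinge
- board_top (a point): centre of the board's top face, 94 mm from the hinge line; axes as board_hinge.
- needle_tip (a point): tip of the dark steel needle that moves with the board in front of the arc, 157 mm from the hinge line; axes as board_hinge.
- clip_tip (a point): tip of the brass marker clip (14 x 20 x 14 mm with a screw head) on the outer edge of the arc, 160 mm from the hinge line; its y points from the hinge line to the clip.
Not all that is in view belongs to the job. Leave any brown or red look-alike of the foot_top alone.

How it is judged (in metres and radians):
On the way:
1. the small foot lies squarely on the other one on the flat board, let go (x of foot_top in the frame of foot_low between -0.007 and 0.007 m and y of foot_top in the frame of foot_low between -0.007 and 0.007 m and z of foot_top in the frame of foot_low between 0.009 and 0.0145 m and angle between the y axis of foot_top and the y axis of foot_low, either way round below 0.17 rad and z of foot_low in the frame of board_top between -0.003 and 0.004 m and x of foot_low in the frame of board_top between -0.05 and 0.05 m and y of foot_low in the frame of board_top between -0.06 and 0.06 m and contact force between the fingers and foot_top below 0.05 N and contact force between the fingers and foot_low below 0.05 N and value of joint tilt_board below 0.05 rad and linear speed of foot_top below 0.02 m/s), for 0.2 s.
At the end, for the whole second after the job is handed in: The robot holds the board (more than 1 N of contact with it), at rest, within 0.05 rad of the marker clip's angle; the lower foot lies flat on the board; the other lies flat on it, within 7 mm in each direction and 0.17 rad of square; the robot touches neither foot (x of foot_top in the frame of foot_low between -0.007 and 0.007 m and y of foot_top in the frame of foot_low between -0.007 and 0.007 m and z of foot_top in the frame of foot_low between 0.009 and 0.0145 m and angle between the y axis of foot_top and the y axis of foot_low, either way round below 0.17 rad and z of foot_low in the frame of board_top between -0.003 and 0.004 m and x of foot_low in the frame of board_top between -0.05 and 0.05 m and y of foot_low in the frame of board_top between -0.06 and 0.06 m and contact force between the fingers and foot_top below 0.05 N and contact force between the fingers and foot_low below 0.05 N and angle between the y axis of needle_tip and the y axis of clip_tip, either way round below 0.05 rad and velocity of joint tilt_board between -0.05 and 0.05 rad/s and contact force between any of the fingers, the arm and tilt_board above 1 N and linear speed of each of foot_top, foot_low below 0.02 m/s); the arm keeps its last pose, push and grip.
It fails at once if the marker clip is shifted on the arc (more than 4 mm) (distance of clip_tip from where it was at the start of the episode above 0.004 m).
It fails at once if the larger foot, the cup or the sanding block is moved (more than 20 mm) (distance of any of foot_big, cup_by, block_by from where it was at the start of the episode above 0.02 m).
It also fails if it takes over 48 s, if anything falls off the work surface, if the arm or the gripper's body presses on something with over 40 N, if the wrist force passes 120 N, or if a joint passes its speed limit or range.

## Working session

There is one attempt and no reset: what is moved stays moved. The work goes in short steps, Python scripts to look and compute and a tool call to move; the robot and the scene stay as the last step left them, time stands still between calls to the robot, and variables do not carry over. Pictures are saved under pics/ and viewed, at most 10 in all, crops included, and the job is handed in when it is done.

Besides the shell and the picture viewer there is one more tool, called after "Request:" as name(argument=value, ...) on one line, values as JSON. play_rows: Moves the arm, as the interface text tells. Its arguments: {"type":"object","properties":{"plan":{"type":"array","items":{"type":"array","items":{"type":"number"}}},"grip":{"type":"number"}},"required":["plan"]}

```bash
mkdir -p pics; cat > h.py <<'E'
import numpy as np,cv2
from plant import *
from scipy.spatial.transform import Rotation as R
def snap(c,f=None,crop=None,scale=1):
    s=snapshot(c)
    if f:
        im=s["frame"][:,:,::-1]
        if crop: im=im[crop[1]:crop[3],crop[0]:crop[2]]
        cv2.imwrite("pics/"+f,cv2.resize(im,None,fx=scale,fy=scale,interpolation=cv2.INTER_CUBIC))
    return s
def rot(s):
    a=np.array(s["attitude"]);
    return a if a.shape==(3,3) else (R.from_quat(a).as_matrix() if a.size==4 else R.from_euler("xyz",a,degrees=True).as_matrix())
def ray(s,u,v,z):
    d=rot(s)@np.array([(u-s["cx"])/s["fx"],(v-s["cy"])/s["fy"],1]);p=np.array(s["position"])
    return p+d*(z-p[2])/d[2]
def proj(s,P):
    q=rot(s).T@(np.array(P)-s["position"]);return q[0]/q[2]*s["fx"]+s["cx"],q[1]/q[2]*s["fy"]+s["cy"]
E
python3 - <<'E'
from h import *
o=get_obs();print({k:np.round(v,3) for k,v in o.items()})
for c in("top","side"):
    s=snap(c,c+"1.png");print(c,s["position"],s["attitude"],s["fx"])
    for n in("foot_top","foot_low","foot_big","cup_by","block_by","bevel_jig","board_hinge","lift_rod","needle_tip","clip_tip","board_top"):
        print(n,[(np.round(d["position"],3).tolist(),round(d["score"],2),np.round(proj(s,d["position"])).tolist()) for d in spot_point(c,n)[:3]])
E
```

```text
{'clock': np.float64(0.0), 'joint_pos': array([ 8.7839e+01,  2.0590e+01,  6.3300e-01, -1.9000e-02, -7.0136e+01,
       -1.6508e+01]), 'qvel': array([-0.127, -0.023,  0.053,  0.085, -0.074, -0.096]), 'tau': array([ 0.0000e+00, -5.8273e+01,  2.9306e+01,  6.9970e+00,  7.0000e-03,
       -0.0000e+00]), 'tool_pos': array([0.216, 0.639, 0.21 ]), 'orientation': array([ 1.79906e+02, -1.00000e-02, -1.86760e+01]), 'force': array([-0.095,  0.106, -0.313]), 'moment': array([-0.016, -0.03 ,  0.037]), 'gripper_force': np.float64(0.0), 'opening': np.float64(0.088)}
top [0.42684167 0.04297322 1.13997291] [-176.91558714    0.56400453  -89.88517411] 408.3840534084468
foot_top [([0.334, -0.063, 0.001], 0.8, [319.0, 264.0]), ([0.329, -0.167, -0.001], 0.74, [357.0, 266.0]), ([0.448, -0.183, -0.001], 0.68, [362.0, 223.0])]
foot_low [([0.513, 0.063, 0.034], 0.81, [274.0, 199.0])]
foot_big [([0.423, -0.364, -0.001], 0.9, [427.0, 232.0])]
cup_by [([0.602, 0.407, 0.004], 0.84, [151.0, 168.0])]
block_by [([0.447, 0.417, 0.003], 0.64, [147.0, 223.0])]
bevel_jig [([0.505, 0.103, 0.008], 0.94, [259.0, 202.0]), ([
[... 609 characters left out ...]
.008], 0.67, [276.0, 217.0])]
foot_low [([0.514, 0.058, 0.035], 0.68, [285.0, 218.0])]
foot_big [([0.424, -0.365, -0.001], 0.61, [309.0, 356.0])]
cup_by [([0.598, 0.409, 0.004], 0.76, [275.0, 164.0])]
block_by [([0.443, 0.419, -0.001], 0.62, [233.0, 170.0])]
bevel_jig [([0.507, 0.106, 0.008], 0.65, [277.0, 216.0])]
board_hinge [([0.535, 0.012, 0.037], 0.72, [297.0, 226.0]), ([0.514, 0.057, 0.035], 0.2, [285.0, 218.0])]
lift_rod [([0.479, 0.214, 0.046], 0.92, [258.0, 188.0])]
needle_tip [([0.398, 0.133, 0.028], 0.97, [240.0, 212.0]), ([0.478, 0.216, 0.048], 0.59, [258.0, 187.0])]
clip_tip [([0.396, 0.128, 0.077], 0.37, [239.0, 200.0])]
board_top [([0.505, 0.095, 0.036], 0.81, [278.0, 211.0])]
```

```bash
python3 - <<'E'
import cv2
a=cv2.imread("pics/top1.png");cv2.imwrite("pics/topc.png",cv2.resize(a[130:300,130:470],None,fx=2.3,fy=2.3,interpolation=cv2.INTER_CUBIC))
E
```

```text
(no output)
```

View pics/topc.png

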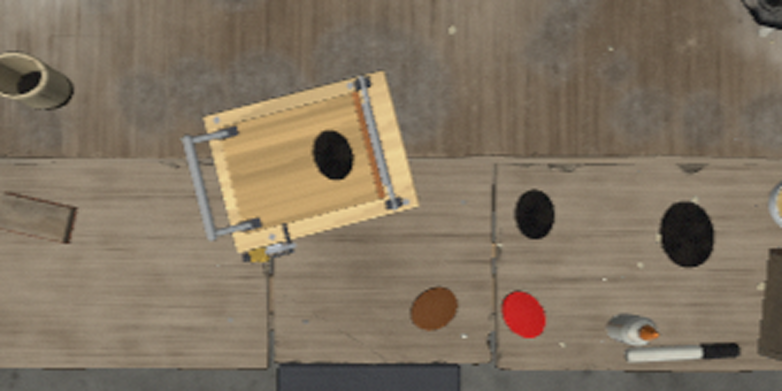

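View pics/side1.png

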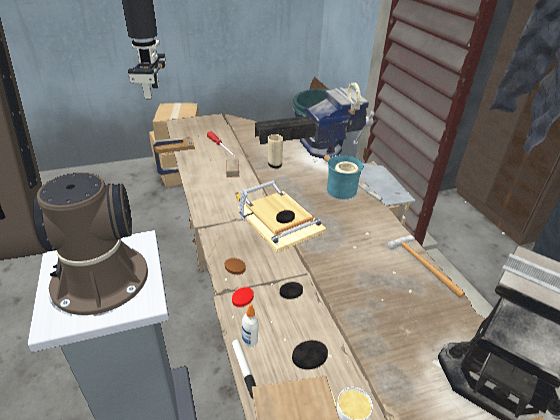

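Candidates in the top picture: black small oval (362,223), brown oval (319,264), red oval (357,266) and larger black oval (427,232). By description, foot_top is the small black one at (362,223). I'll measure the ellipses next.

```bash
cat >> h.py <<'E'
def ell(s,uv,z,r=30,th=60):
    g=s["frame"].max(axis=2).astype(np.uint8);m=(g<th).astype(np.uint8)
    n,l,st,c=cv2.connectedComponentsWithStats(m)
    k=[i for i in range(1,n) if st[i,4]>80 and np.hypot(*(c[i]-uv))<r]
    if not k: return None
    k=min(k,key=lambda i:np.hypot(*(c[i]-uv)))
    ct=max(cv2.findContours((l==k).astype(np.uint8),0,cv2.CHAIN_APPROX_NONE)[0],key=len)[:,0,:]
    P=np.array([ray(s,u,v,z)[:2] for u,v in ct])
    e=cv2.fitEllipse((P*1e4).astype(np.float32))
    return np.round(np.array(e[0])/1e4,4),np.round(np.array(e[1])/10,1),round((e[2]+90)%180,1)
def totool(d,ori): return R.from_euler("xyz",ori,degrees=True).inv().apply(d)
E
python3 - <<'E'
from h import *
s=snap("top")
print("top",ell(s,(362,223),.011)); print("low",ell(s,(274,199),.047)); print("big",ell(s,(427,232),.011))
o=get_obs()
print(totool(np.array([.40,-.18,.17])-o["tool_pos"],o["orientation"])*100)
E
```

```text
top (array([ 0.4485, -0.1809]), array([43.3, 56.2]), 0.9)
low (array([0.5167, 0.0603]), array([39.9, 56.1]), 16.9)
big (array([ 0.4251, -0.3624]), array([60. , 76.1]), 7.2)
[43.65703763 71.7463672   4.09591291]
```

Request:
play_rows(plan=[[3.4,2.2,0,0,0,0],[3.4,2.2,0,0,0,0],[3.4,2.2,0,0,0,0],[3.4,2.2,0,0,0,0],[3.4,2.2,0,0,0,0],[3.4,2.2,0,0,0,0],[3.4,2.2,0,0,0,0],[3.4,2.2,0,0,0,0],[1.5,3.75,0,0,0,0],[1.5,3.75,0,0,0,0],[1.5,3.75,0,0,0,0],[1.5,3.75,0,0,0,0],[1.5,3.75,0,0,0,0],[1.5,3.75,0,0,0,0],[1.5,3.75,0,0,0,0],[1.5,3.75,0,0,0,0],[1.5,3.75,0,0,0,0],[1.5,3.75,0,0,0,0],[1.5,3.75,0,0,0,0],[1.5,3.75,0,0,0,0]], grip=8.76)

```text
clock: 2.92
tool_pos: [0.4437, -0.1002, 0.2116]
orientation: [-180.0, -0.1, -18.6]
force: [0.9, 0.5, -0.3]
opening: 0.0873
gripper_force: 0.0
```

Request:
play_rows(plan=[[1.5,3.75,0.5,0,0,0],[1.5,3.75,1,0,0,0],[0,0,1.5,0,0,-6.6],[0,0,1.5,0,0,-6.6],[0,0,0.5,0,0,-6.4],[0,0,0,0,0,0],[0,0,0,0,0,0]])

```text
clock: 3.5
tool_pos: [0.4483, -0.1791, 0.1611]
orientation: [180.0, 0.0, 0.7]
force: [-0.1, 0.2, -0.3]
opening: 0.088
gripper_force: 0.0
```

```bash
python3 - <<'E'
from h import *
o=get_obs();print(o["tool_pos"],o["orientation"],o["joint_pos"])
s=snap("wrist","w1.png");print(s["position"],s["attitude"],s["fx"])
uv=proj(s,[.4485,-.181,.011]);print(uv,ell(s,uv,.011,80))
E
```

```text
[ 0.44833236 -0.17909754  0.16106342] [1.79988525e+02 1.75076924e-02 7.27217186e-01] [ 1.64280363e+00  4.64946806e+00 -2.70715542e+01  1.31568226e-02
 -5.82966673e+01  8.90774994e+01]
[ 0.52571671 -0.17771656  0.33572794] [ 1.63209582e+02 -7.27691753e-02 -8.92726978e+01] 331.76406624719823
(np.float64(286.40458322133856), np.float64(187.96561388530085)) (array([ 0.4486, -0.1825]), array([43.5, 58.5]), 1.9)
```

View pics/w1.png

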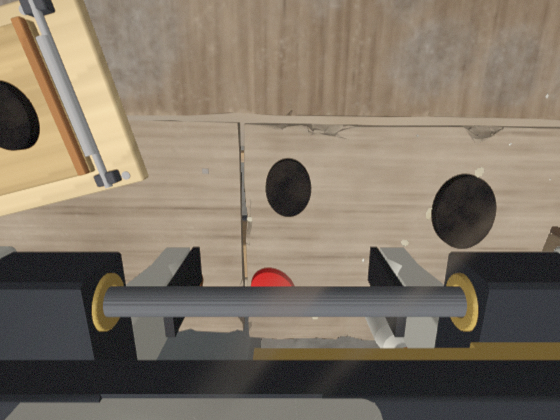

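The chosen small black foot is at pixel (288,187), clearly distinct from the red one at (272,282) and the larger one at (463,210). Now I'll descend and grip it.

Request:
play_rows(plan=[[0,0.25,3,0,0,-0.8],[0,0,3,0,0,0],[0,0,3,0,0,0],[0,0,3,0,0,0],[0,0,1.2,0,0,0],[0,0,0.8,0,0,0],[0,0,0,0,0,0],[0,0,0,0,0,0]])

```text
clock: 4.22
tool_pos: [0.4493, -0.1813, 0.0218]
orientation: [180.0, -0.1, 1.7]
force: [0.4, 0.4, 0.6]
opening: 0.0872
gripper_force: 0.0
```

Request:
play_rows(plan=[[0,0,0,0,0,0],[0,0,0,0,0,0],[0,0,0,0,0,0],[0,0,0,0,0,0],[0,0,0,0,0,0],[0,0,0,0,0,0],[0,0,0,0,0,0],[0,0,0,0,0,0],[0,0,0,0,0,0]], grip=3)

```text
clock: 4.97
tool_pos: [0.4483, -0.1814, 0.0209]
orientation: [180.0, 0.0, 1.7]
force: [0.5, -0.1, 0.5]
opening: 0.0338
gripper_force: 0.0
```

Request:
play_rows(plan=[[0,0,-1,0,0,0],[0,0,-3,0,0,0],[0,0,-3,0,0,0],[0,0,-3,0,0,0],[0,0,-3,0,0,0],[0,0,-1,0,0,0],[0,0,0,0,0,0],[0,0,0,0,0,0]])

```text
clock: 5.63
tool_pos: [0.4485, -0.1813, 0.1611]
orientation: [-180.0, -0.1, 1.7]
force: [-1.2, -0.1, -1.2]
opening: 0.03
gripper_force: 0.0
```

```bash
python3 - <<'E'
from h import *
o=get_obs();p=o["tool_pos"];print(p,o["orientation"],o["opening"],o["gripper_force"])
s=snap("wrist","w2.png");
uv=proj(s,p+[0,0,-.008]);print(uv,ell(s,uv,p[2]-.021+.011,60))
uv=proj(s,[.5167,.0603,.047]);print("low",uv,ell(s,uv,.047,60))
E
```

```text
[ 0.44847242 -0.18128747  0.16111971] [-1.79980847e+02 -7.27147541e-02  1.72310858e+00] 0.02998125375327039 0.0
(np.float64(284.8219866931994), np.float64(243.61365109222746)) (array([ 0.4273, -0.1593]), array([ 8.5, 31.4]), 172.3)
low (np.float64(-2.1026667027272197), np.float64(110.26073270825849)) (array([0.5123, 0.0464]), array([31.9, 57.7]), 172.2)
```

View pics/w2.png

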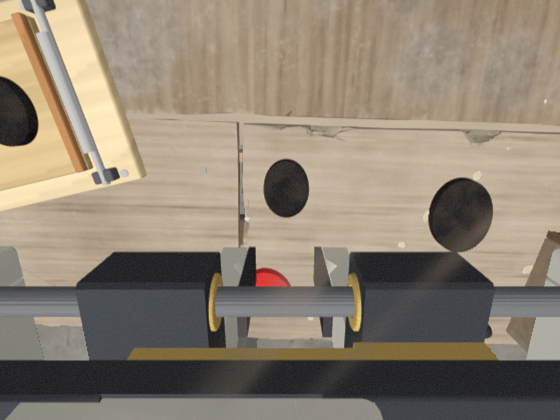

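The fingers closed to 30 mm without meeting anything, and the foot still lies at (286,188). I'll measure again and look from the side.

```bash
python3 - <<'E'
from h import *
s=snap("wrist")
print(ell(s,(286,188),.011,40), [ (np.round(d["position"],3),d["score"]) for d in spot_in("wrist","foot_top")])
s=snap("side","s2.png",(180,200,380,350),4)
o=get_obs();p=o["tool_pos"]
for q in (p,p-[0,0,.019],[.4486,-.182,.011]): print((np.array(proj(s,q))-[180,200])*4)
E
```

```text
(array([ 0.4484, -0.1827]), array([42.8, 58.4]), 2.3) [(array([ 0.452, -0.18 ,  0.007]), 0.91), (array([ 0.348, -0.171,  0.009]), 0.58)]
[454.24360041 169.51997093]
[452.6524409  194.65497873]
[444.70259943 351.72450356]
```

View pics/s2.png

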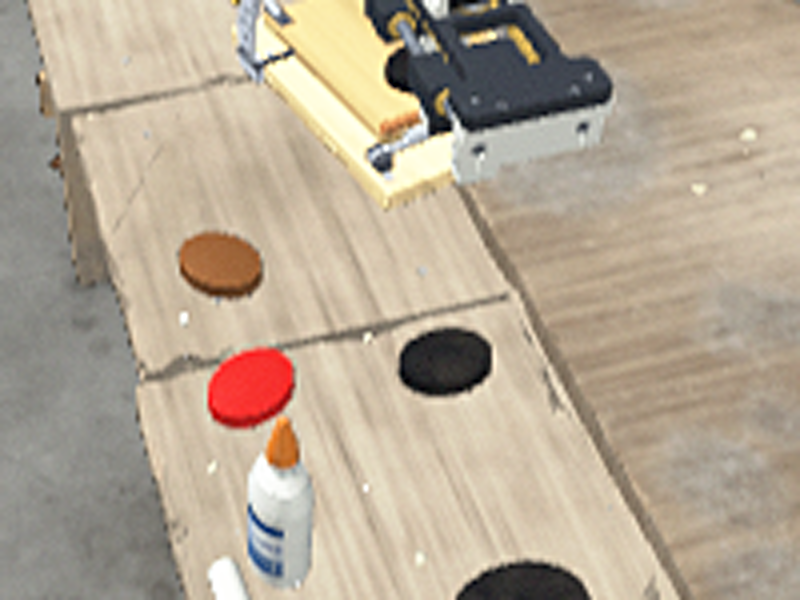

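Request:
play_rows(plan=[[0,0.1,3,0,0,0],[0,0,3,0,0,0],[0,0,3,0,0,0],[0,0,2,0,0,0],[0,0,1,0,0,0],[0,0,0,0,0,0],[0,0,1,0,0,0],[0,0,1.1,0,0,0],[0,0,0,0,0,0],[0,0,0,0,0,0]], grip=8)

```text
clock: 6.67
tool_pos: [0.4482, -0.1825, 0.02]
orientation: [180.0, 0.1, 1.7]
force: [-0.1, -0.8, 0.0]
opening: 0.0798
gripper_force: 0.0
```

```bash
python3 - <<'E'
from h import *
o=get_obs();print(o["tool_pos"],o["force"],o["opening"])
a=snap("wrist")["frame"];b=snap("side")["frame"][230:350,210:350]
b=cv2.resize(b,None,fx=3.5,fy=3.5,interpolation=cv2.INTER_CUBIC);a=a[200:420,130:430]
b=b[:,:490];h=np.zeros((420,800,3),np.uint8);h[:220,:300]=a;h[:,305:795]=b
cv2.imwrite("pics/c3.png",h[:,:,::-1])
E
```

```text
[ 0.44816397 -0.18247731  0.0199723 ] [-0.07123355 -0.8362018   0.03863394] 0.07980090536305923
```

View pics/c3.png

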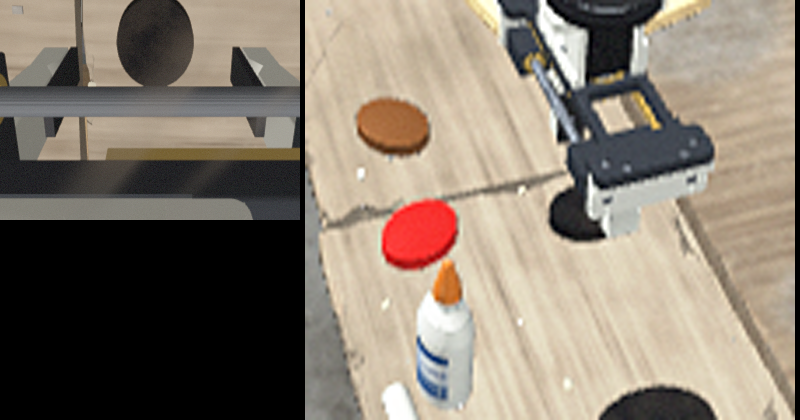

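```bash
python3 - <<'E'
from h import *
s=snap("side");w=snap("wrist");p=get_obs()["tool_pos"]
for x in(.4385,.448,.4575):
    a=ray(s,300.6,297,0);b=ray(s,300.6,297,.1);t=(x-a[0])/(b[0]-a[0]);print("side",x,a+t*(b-a))
for z in(-.019,0,.019,.03):
    for y in (.04,.061): print(z,y,"side",np.array(proj(s,p+[0,-y,z])),"wrist",proj(w,p+[.0095,-y,z]))
E
```

```text
side 0.4385 [ 0.4385     -0.26420587  0.0702968 ]
side 0.448 [ 0.448      -0.2434186   0.04465159]
side 0.4575 [ 0.4575     -0.22263133  0.01900638]
-0.019 0.04 side [296.8405868  302.58783398] wrist (np.float64(349.81456660488357), np.float64(224.3181041643126))
-0.019 0.061 side [299.93592876 309.17312493] wrist (np.float64(383.61220406835196), np.float64(225.27704388996926))
0 0.04 side [297.2595289  297.25197132] wrist (np.float64(356.20047061671863), np.float64(235.611636414322))
0 0.061 side [300.39770433 303.82687295] wrist (np.float64(393.27214873929796), np.float64(236.65115428299384))
0.019 0.04 side [297.68817163 291.79255658] wrist (np.float64(363.9612796767577), np.float64(249.336701376664))
0.019 0.061 side [300.8703487  298.35478646] wrist (np.float64(405.0093566532814), np.float64(250.47114011801156))
0.03 0.04 side [297.94090028 288.57367412] wrist (np.float64(369.2688617373843), np.float64(258.7232109546607))
0.03 0.061 side [301.14910445 295.12746445] wrist (np.float64(413.0347674292651), np.float64(259.9206671313448))
```

Both views put the real fingertips about 19 mm behind the reported TCP instead of ahead of it, so the fingers closed above the foot. I'll go about 35 mm lower while watching the force.

Request:
play_rows(plan=[[0,0,1.2,0,0,0],[0,0,1.0,0,0,0],[0,0,0.5,0,0,0],[0,0,0,0,0,0],[0,0,0,0,0,0]])

```text
clock: 7.28
tool_pos: [0.4485, -0.1825, -0.0068]
orientation: [180.0, 0.0, 1.7]
force: [-0.6, 0.3, -0.4]
opening: 0.0803
gripper_force: 0.0
```

Request:
play_rows(plan=[[0,0,0.3,0,0,0],[0,0,0.2,0,0,0],[0,0,0.2,0,0,0],[0,0,0,0,0,0],[0,0,0,0,0,0]])

```text
clock: 7.7
tool_pos: [0.4483, -0.1824, -0.0141]
orientation: [180.0, 0.0, 1.7]
force: [0.6, 0.3, -0.0]
opening: 0.0801
gripper_force: 0.0
```

```bash
python3 - <<'E'
from h import *
o=get_obs();print(o["tool_pos"],o["force"],o["opening"])
a=snap("wrist")["frame"];b=snap("side")["frame"][230:350,210:350]
b=cv2.resize(b,None,fx=3.5,fy=3.5,interpolation=cv2.INTER_CUBIC);a=a[200:420,130:430]
b=b[:,:490];h=np.zeros((420,800,3),np.uint8);h[:220,:300]=a;h[:,305:795]=b
cv2.imwrite("pics/c4.png",h[:,:,::-1])
E
```

```text
[ 0.44833075 -0.18243567 -0.01408197] [ 0.61106781  0.25185015 -0.03607775] 0.08012904264276817
```

View pics/c4.png

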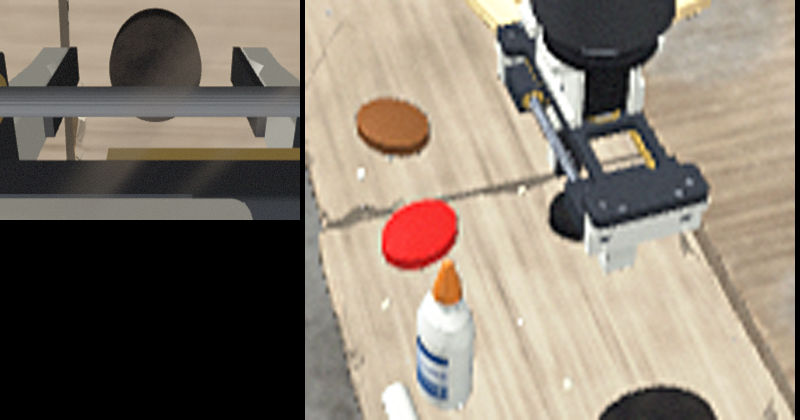

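Confirmed: the fingers now straddle the foot with the tips just above the bench. I'll go slightly lower and close.

Request:
play_rows(plan=[[0,0,0.15,0,0,0],[0,0,0,0,0,0],[0,0,0,0,0,0],[0,0,0,0,0,0],[0,0,0,0,0,0],[0,0,0,0,0,0],[0,0,0,0,0,0],[0,0,0,0,0,0]], grip=3)

```text
clock: 8.47
tool_pos: [0.4485, -0.1824, -0.0155]
orientation: [180.0, -0.0, 1.7]
force: [-0.3, 0.7, 0.7]
opening: 0.045
gripper_force: 30.0
```

Request:
play_rows(plan=[[0,0,-1,0,0,0],[0,0,-3,0,0,0],[0,0,-3,0,0,0],[0,0,-3,0,0,0],[0,0,-3,0,0,0],[0.5,-2,-1,0,0,0],[1.3,-3,0,0,0,0],[1.3,-3,0,0,0,-3],[1.3,-3,0,0,0,-4],[1.3,-3,0,0,0,-4],[0.5,-1.5,0,0,0,-4],[0,0,0,0,0,0],[0,0,0,0,0,0]])

```text
clock: 9.55
tool_pos: [0.4972, -0.0224, 0.1243]
orientation: [-180.0, 0.0, 16.8]
force: [-0.2, -0.1, 0.4]
opening: 0.0448
gripper_force: 30.0
```

```bash
python3 - <<'E'
from h import *
o=get_obs();p=o["tool_pos"];print(p,o["orientation"],o["opening"],o["gripper_force"])
s=snap("wrist","w5.png")
uv=proj(s,[.5167,.0603,.047]);print("low",uv,ell(s,uv,.047,50), [(np.round(d["position"],4),d["score"]) for d in spot_point("wrist","foot_low")])
uv=proj(s,p+[0,0,.015+.011]);print("held",uv,ell(s,uv,p[2]+.0265,60))
E
```

```text
[ 0.49716715 -0.02238333  0.12430124] [-1.79993408e+02  2.27584735e-02  1.68027365e+01] 0.044819342096949814 29.999753769370727
low (np.float64(187.85801532023055), np.float64(155.70433984215475)) (array([0.517 , 0.0593]), array([46. , 57.1]), 16.6) [(array([0.5162, 0.0572, 0.0357]), 0.57)]
held (np.float64(285.2508892808476), np.float64(270.67148080165606)) (array([ 0.5039, -0.0099]), array([26.1, 54. ]), 158.2)
```

View pics/w5.png

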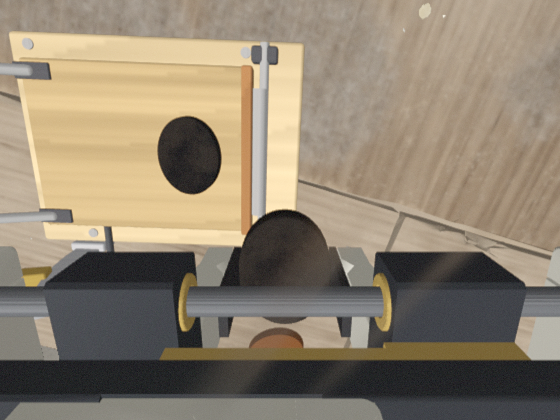

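```bash
python3 - <<'E'
from h import *
o=get_obs();p=o["tool_pos"];Rm=R.from_euler("xyz",o["orientation"],degrees=True).as_matrix()
s=snap("wrist")
for dx in(.027,.03,.033):
    print(dx,proj(s,p+Rm@[dx,0,-.0265]),proj(s,p+Rm@[0,.0235,-.0265]))
print(totool(np.array([.5168,.0598,.0335])-p,o["orientation"])*100)
# dark column profile of held foot tip
g=s["frame"].max(axis=2);print(g[200:222:1,284])
E
```

```text
0.027 (np.float64(285.2788881042067), np.float64(219.48546088352947)) (np.float64(332.7106472357885), np.float64(271.13088218608175))
0.03 (np.float64(285.28316864034207), np.float64(213.42573244449625)) (np.float64(332.7106472357885), np.float64(271.13088218608175))
0.033 (np.float64(285.2874971292504), np.float64(207.29811980274468)) (np.float64(332.7106472357885), np.float64(271.13088218608175))
[ 4.30035374 -7.4148765   9.08113371]
[248 248 249 251 253 253 255 255 234 156  41  15  29  25  23  25  35  38
  49  48  54  54]
```

Request:
play_rows(plan=[[1,-2,0,0,0,0],[1.25,-2.4,0,0,0,0],[1,-2,0,0,0,0],[1,-1,0,0,0,0],[0,0,2.5,0,0,0],[0,0,2.5,0,0,0],[0,0,2,0,0,0],[0,0,0.6,0,0,0],[0,0,0,0,0,0],[0,0,0,0,0,0]])

```text
clock: 10.53
tool_pos: [0.5172, 0.0594, 0.0489]
orientation: [180.0, 0.0, 16.7]
force: [0.2, 0.7, 0.7]
opening: 0.0446
gripper_force: 30.0
```

```bash
python3 - <<'E'
from h import *
o=get_obs();p=o["tool_pos"];print(p,o["orientation"],o["force"])
print(totool(np.array([.5164,.0597,.0335])-p,o["orientation"])*100)
s=snap("wrist")
g=s["frame"][110:300,180:390];h=snap("side")["frame"][170:260,230:340]
c=np.zeros((480,800,3),np.uint8);c[:380,:420]=cv2.resize(g,(420,380));c[:300,430:797]=cv2.resize(h,(367,300))
cv2.imwrite("pics/c6.png",c[:,:,::-1])
E
```

```text
[0.51716898 0.05938478 0.04893269] [1.79978092e+02 5.74904168e-03 1.66949486e+01] [0.23644734 0.656437   0.71994584]
[-0.06444567 -0.05287443  1.54325568]
```

View pics/c6.png

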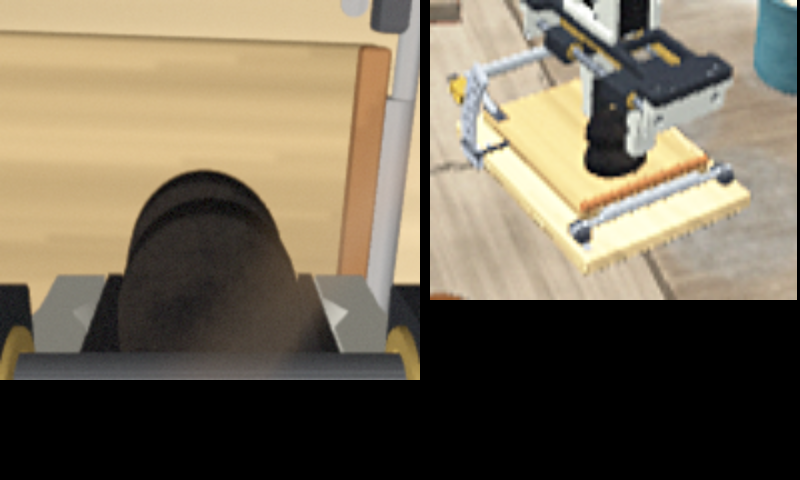

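Request:
play_rows(plan=[[-0.05,-0.04,0.8,0,0,0],[0,0,0.4,0,0,0],[0,0,0.2,0,0,0],[0,0,0.1,0,0,0],[0,0,0,0,0,0],[0,0,0,0,0,0]])

```text
clock: 11.13
tool_pos: [0.5162, 0.0602, 0.0335]
orientation: [180.0, 0.0, 16.7]
force: [0.1, -0.4, -0.9]
opening: 0.0449
gripper_force: 30.0
```

Request:
play_rows(plan=[[0,0,0.1,0,0,0],[0,0,0,0,0,0],[0,0,0,0,0,0]])

```text
clock: 11.38
tool_pos: [0.5161, 0.0602, 0.0325]
orientation: [-180.0, -0.0, 16.7]
force: [0.1, 0.3, -0.2]
opening: 0.0448
gripper_force: 30.0
```

Request:
play_rows(plan=[[0,0,0.1,0,0,0],[0,0,0,0,0,0],[0,0,0,0,0,0]])

```text
clock: 11.63
tool_pos: [0.5163, 0.0602, 0.0322]
orientation: [180.0, -0.0, 16.7]
force: [-2.9, 0.2, 8.2]
opening: 0.0448
gripper_force: 30.0
```

Contact at z = 0.0322. I'll ease off a little, release, and rise.

Request:
play_rows(plan=[[0,0,-0.08,0,0,0],[0,0,0,0,0,0],[0,0,0,0,0,0]])

```text
clock: 11.88
tool_pos: [0.5162, 0.0602, 0.0323]
orientation: [-180.0, -0.0, 16.7]
force: [-0.3, 0.0, 1.3]
opening: 0.045
gripper_force: 30.0
```

Request:
play_rows(plan=[[0,0,0,0,0,0],[0,0,0,0,0,0],[0,0,0,0,0,0],[0,0,0,0,0,0],[0,0,0,0,0,0],[0,0,-1,0,0,0],[0,0,-2,0,0,0],[0,0,-3,0,0,0],[0,0,-3,0,0,0],[-3,0,-1,0,0,0],[-3,0,0,0,0,0],[0,0,0,0,0,0]], grip=6.5)

```text
clock: 12.88
tool_pos: [0.4545, 0.0414, 0.1335]
orientation: [-179.9, -0.0, 16.7]
force: [-1.2, -0.2, -1.0]
opening: 0.0651
gripper_force: 0.0
```

```bash
python3 - <<'E'
from h import *
o=get_obs();p=o["tool_pos"];print(p,o["orientation"],o["force"],o["opening"])
s=snap("wrist");g=s["frame"]
uv=proj(s,[.5165,.060,.059]);print(uv,ell(s,uv,.059,60,70))
x,y=int(uv[0]),int(uv[1])
w=g[max(0,y-75):y+75,max(0,x-100):x+100]
c=np.zeros((450,800,3),np.uint8);c[:450,:600]=cv2.resize(w,(600,450))
for n in("clip_tip","needle_tip","lift_rod","board_hinge"): print(n,[(np.round(d["position"],4).tolist(),round(d["score"],2)) for d in spot_point("wrist",n)[:1]])
cv2.imwrite("pics/c7.png",c[:,:600,::-1])
E
```

```text
[0.45448473 0.04138712 0.13347621] [-1.79921130e+02 -7.81149298e-03  1.66658477e+01] [-1.16809461 -0.24217829 -1.02243977] 0.06510315022710099
(np.float64(285.0605837888411), np.float64(125.89147155852007)) (array([0.5159, 0.0606]), array([44.2, 56.8]), 17.2)
clip_tip [([0.3951, 0.1313, 0.073], 0.89)]
needle_tip []
lift_rod [([0.4772, 0.216, 0.0512], 0.87)]
board_hinge [([0.5352, 0.0088, 0.0255], 0.97)]
```

View pics/c7.png

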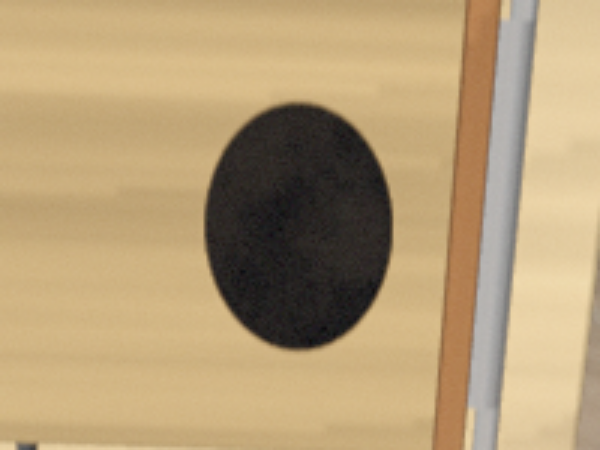

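The two feet lie flush. My picture views are used up, so I'll work with numbers from here. Next, the rod.

Request:
play_rows(plan=[[2,0,0,0,0,0.9],[3,0,0,0,0,0],[1.9,-2,0,0,0,0],[0,-3,0,0,0,0],[0,-3,0,0,0,0],[0,-3,0,0,0,0],[0,-3,0,0,0,0],[0,-2.1,0,0,0,0],[0,0,2,0,0,0],[0,0,2,0,0,0],[0,0,0,0,0,0],[0,0,0,0,0,0]], grip=2.6)

```text
clock: 14.13
tool_pos: [0.4808, 0.2165, 0.0912]
orientation: [179.9, 0.2, 15.8]
force: [-0.3, 0.6, 0.6]
opening: 0.026
gripper_force: 0.0
```

```bash
python3 - <<'E'
from h import *
o=get_obs();p=o["tool_pos"];print(p,o["orientation"],o["force"],o["opening"])
for c in("wrist","side","top"):
    snap(c)
    for n in("lift_rod","clip_tip","board_hinge"): print(c,n,[(np.round(d["position"],4).tolist(),round(d["score"],2)) for d in spot_point(c,n)[:1]])
s=snap("wrist");g=s["frame"].astype(int)
# rod edges: sample across rod, at jig x offsets, height .05
jx=np.array([.962,.272,0]);jy=np.array([-.272,.962,0]);c0=np.array([.477,.215,.05])
for a in(.02,.03,.04):
    print(a,[int(g[int(v),int(u)].sum()/3) if 0<=u<560 and 0<=v<420 else -1 for u,v in (proj(s,c0+a*jx+t*.001*jy) for t in range(-16,18,2))],[int(g[int(v),int(u),0]-g[int(v),int(u),2]) if 0<=u<560 and 0<=v<420 else -1 for u,v in (proj(s,c0+a*jx+t*.001*jy) for t in range(-16,18,2))])
E
```

```text
[0.48076601 0.2165     0.09124591] [1.79891802e+02 1.68320555e-01 1.58463358e+01] [-0.27315744  0.5601949   0.64258211] 0.026017800584392826
wrist lift_rod [([0.4776, 0.2147, 0.0507], 0.96)]
wrist clip_tip []
wrist board_hinge []
side lift_rod [([0.4738, 0.2152, 0.0499], 0.64)]
side clip_tip [([0.3947, 0.1302, 0.0767], 0.54)]
side board_hinge [([0.5338, 0.0075, 0.0353], 0.76)]
top lift_rod [([0.4751, 0.2174, 0.048], 0.83)]
top clip_tip []
top board_hinge [([0.5331, 0.0109, 0.0322], 0.67)]
0.02 [158, 160, 164, 162, 167, 126, 160, 183, 188, 188, 187, 165, 166, 164, 161, 162, 159] [37, 36, 37, 35, 37, 4, 3, 2, 4, 6, 1, 36, 35, 36, 36, 35, 37]
0.03 [158, 160, 161, 161, 164, 131, 156, 178, 189, 187, 185, 167, 164, 166, 162, 161, 163] [36, 38, 37, 38, 37, -1, 2, 2, 6, 4, 2, 33, 36, 34, 35, 37, 35]
0.04 [115, 92, 90, 92, 100, 124, 160, 181, 189, 188, 184, 151, 154, 154, 151, 158, 162] [24, 25, 22, 23, 24, 2, -1, 3, 6, 7, 2, 38, 35, 37, 38, 37, 39]
```

Request:
play_rows(plan=[[0,0.15,2,0,0,0],[0,0,2,0,0,0],[0,0,1.5,0,0,0],[0,0,0.7,0,0,0],[0,0,0.5,0,0,0],[0,0,0.3,0,0,0],[0,0,0,0,0,0],[0,0,0,0,0,0]])

```text
clock: 15.45
tool_pos: [0.4818, 0.2157, 0.0228]
orientation: [-180.0, -0.0, 15.8]
force: [0.2, 0.2, -0.0]
opening: 0.0263
gripper_force: 0.0
```

Request:
play_rows(plan=[[0,0,0.3,0,0,0],[0,0,0,0,0,0],[0,0,0,0,0,0]])

```text
clock: 15.7
tool_pos: [0.4815, 0.2155, 0.0195]
orientation: [-180.0, -0.0, 15.8]
force: [-0.1, -0.6, 0.1]
opening: 0.0259
gripper_force: 0.0
```

Request:
play_rows(plan=[[0,0,0,0,0,0],[0,0,0,0,0,0],[0,0,0,0,0,0],[0,0,0,0,0,0],[0,0,0,0,0,0]], grip=0)

```text
clock: 16.12
tool_pos: [0.4814, 0.2159, 0.0194]
orientation: [-180.0, -0.0, 15.8]
force: [-2.1, 3.1, 1.1]
opening: 0.0112
gripper_force: 30.0
```

Rod held. I'll lift along the arc about the hinge in small steps and watch the force.

Request:
play_rows(plan=[[0,-0.01,-0.135,0.36,0,0],[0,-0.01,-0.27,0.716,0,0],[0,-0.01,-0.27,0.716,0,0],[0,-0.01,-0.27,0.716,0,0],[0,-0.01,-0.27,0.716,0,0],[0,-0.01,-0.135,0.36,0,0],[0,0,0,0,0,0],[0,0,0,0,0,0]])

```text
clock: 16.78
tool_pos: [0.4814, 0.2161, 0.0333]
orientation: [-176.3, -0.0, 15.8]
force: [-2.6, 5.4, -1.5]
opening: 0.0109
gripper_force: 30.0
```

Request:
play_rows(plan=[[0,-0.01,-0.135,0.36,0,0],[0,-0.01,-0.27,0.716,0,0],[0,-0.01,-0.27,0.716,0,0],[0,-0.01,-0.27,0.716,0,0],[0,-0.01,-0.27,0.716,0,0],[0,-0.01,-0.27,0.716,0,0],[0,-0.01,-0.27,0.716,0,0],[0,-0.01,-0.27,0.716,0,0],[0,-0.01,-0.27,0.716,0,0],[0,-0.01,-0.135,0.36,0,0],[0,0,0,0,0,0],[0,0,0,0,0,0]])

```text
clock: 17.78
tool_pos: [0.4817, 0.2143, 0.0575]
orientation: [-169.9, -0.0, 15.8]
force: [-2.2, 5.5, -0.1]
opening: 0.0112
gripper_force: 30.0
```

```bash
python3 - <<'E'
from h import *
H=np.array([.5345,.0095,.030]);jy=np.array([-.272,.962,0])
for c in("side","top","wrist"):
    s=snap(c)
    for n in("clip_tip","needle_tip","lift_rod","foot_top","foot_low"):
        for d in spot_point(c,n)[:1]:
            q=np.array(d["position"]);r=q-H
            print(c,n,np.round(q,4),round(d["score"],2),"ang",round(np.arctan2(r[2],r@jy),3),"rad",round(np.hypot(r[2],r@jy),3))
E
```

```text
side clip_tip [0.3946 0.1286 0.0767] 0.41 ang 0.297 rad 0.16
side needle_tip [0.3986 0.1301 0.0602] 0.66 ang 0.195 rad 0.156
side lift_rod [0.4796 0.2098 0.0838] 0.98 ang 0.254 rad 0.214
side foot_top [ 0.3299 -0.1697 -0.0012] 0.73 ang -2.88 rad 0.121
side foot_low [0.5135 0.0553 0.0449] 0.46 ang 0.291 rad 0.052
top clip_tip [0.3985 0.1282 0.0732] 0.42 ang 0.278 rad 0.157
top needle_tip [0.3995 0.134  0.055 ] 0.74 ang 0.158 rad 0.158
top foot_top [0.5195 0.0564 0.0548] 0.85 ang 0.467 rad 0.055
wrist lift_rod [0.4796 0.2094 0.0877] 0.7 ang 0.272 rad 0.215
```

Request:
play_rows(plan=[[0,-0.01,-0.135,0.36,0,0],[0,-0.01,-0.27,0.716,0,0],[0,-0.01,-0.27,0.716,0,0],[0,-0.01,-0.27,0.716,0,0],[0,-0.01,-0.27,0.716,0,0],[0,-0.01,-0.27,0.716,0,0],[0,-0.01,-0.27,0.716,0,0],[0,-0.01,-0.27,0.716,0,0],[0,-0.01,-0.27,0.716,0,0],[0,-0.01,-0.08,0.2,0,0],[0,0,0,0,0,0],[0,0,0,0,0,0],[0,0,0,0,0,0],[0,0,0,0,0,0]])

```text
clock: 19.85
tool_pos: [0.4827, 0.2101, 0.0808]
orientation: [-163.6, 0.0, 15.8]
force: [-2.4, 6.2, 0.4]
opening: 0.0108
gripper_force: 30.0
```

```bash
python3 - <<'E'
from h import *
H=np.array([.5345,.0095,.030]);jy=np.array([-.272,.962,0])
print(get_obs()["orientation"])
for c in("side","top","wrist","side"):
    s=snap(c)
    for n in("clip_tip","needle_tip","lift_rod","foot_top","foot_low"):
        for d in spot_point(c,n)[:2]:
            q=np.array(d["position"]);r=q-H
            print(c,n,np.round(q,4),round(d["score"],2),"ang",round(np.arctan2(r[2],r@jy),3),"rad",round(np.hypot(r[2],r@jy),3))
    if c=="top":
        th=.287;z=np.array([-np.sin(th)*jy[0],-np.sin(th)*jy[1],np.cos(th)]);y=np.array([np.cos(th)*jy[0],np.cos(th)*jy[1],np.sin(th)])
        F=np.array([.5162,.0603,0])-H;jx=np.array([.962,.272,0]);P=H+jx*(F@jx)+y*(F@jy)+z*.029
        uv=proj(s,P);print("pred",P,uv,ell(s,uv,P[2],20,70))
E
```

```text
[-1.63584893e+02  5.30626886e-03  1.58124232e+01]
side clip_tip [0.3949 0.1291 0.0742] 0.39 ang 0.281 rad 0.159
side needle_tip [0.3983 0.1255 0.0765] 0.82 ang 0.303 rad 0.156
side lift_rod [0.4807 0.2018 0.104 ] 0.87 ang 0.355 rad 0.213
side foot_top [ 0.3271 -0.1673 -0.0033] 0.92 ang -2.857 rad 0.118
side foot_top [ 0.3375 -0.0618 -0.0017] 0.68 ang -2.013 rad 0.035
side foot_low [0.5172 0.0547 0.0516] 0.41 ang 0.421 rad 0.053
top clip_tip [0.396  0.1283 0.0737] 0.52 ang 0.28 rad 0.158
top needle_tip [0.4    0.132  0.0738] 0.81 ang 0.276 rad 0.161
top lift_rod [0.5365 0.0078 0.0324] 0.66 ang 2.308 rad 0.003
top foot_top [ 0.328  -0.169  -0.0035] 0.88 ang -2.859 rad 0.12
top foot_top [0.5177 0.0529 0.0608] 0.79 ang 0.587 rad 0.056
top foot_low [0.3997 0.1281 0.0723] 0.58 ang 0.274 rad 0.157
pred [0.51904245 0.05025489 0.07305669] (np.float64(278.1586910363912), np.float64(195.31732464837785)) (array([0.5139, 0.0504]), array([40.4, 51.8]), 152.8)
wrist lift_rod [0.4813 0.2011 0.1115] 0.87 ang 0.389 rad 0.215
side clip_tip [0.3953 0.1289 0.0783] 0.54 ang 0.306 rad 0.16
side needle_tip [0.3963 0.128  0.0744] 0.83 ang 0.285 rad 0.158
side lift_rod [0.4822 0.2062 0.1067] 0.71 ang 0.361 rad 0.217
side lift_rod [0.5358 0.0091 0.0372] 0.44 ang 1.673 rad 0.007
side foot_top [ 0.328  -0.1701 -0.0041] 0.65 ang -2.857 rad 0.121
side foot_top [0.5208 0.056  0.0606] 0.6 ang 0.563 rad 0.057
side foot_low [0.5171 0.0536 0.0513] 0.45 ang 0.424 rad 0.052
```

The needle reads 0.288 rad and the clip 0.287 rad on average. The pair hasn't moved on the board, so I'm handing in.

```bash
python3 -c "
from plant import *
print(close_job())"
```

```text
the job is handed in; nothing more can be done
None
```

The job is handed in: the small foot lies flush on the lower one, and the gripper is holding the board by its rod with the needle at the clip (about 0.29 rad by camera). The hand-in call returned no verdict.

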